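# Put away the stacked print blocks

## Task

The printing session is over: take the stack of wooden print blocks apart from the top down, one piece at a time, and put each piece flat and right way up on the floor of the tray of its own outline (the steel weight from the top goes first, into the round tray). Do not drop or topple any piece, and leave the two small ink jars standing where they are.

Things in the scene. Friction and masses are not known exactly. Their poses are not given: they have to be found in the camera images.
- weight_c (a point): plain round steel weight, diameter 42 mm, 45 mm high, about 0.5 kg, on top of the stack. The stack from the bench up, each piece resting flat on the next and roughly centred: oblong block, square block, six-sided block, weight (195 mm in all). This point: its centre, half-way up (22.5 mm above its underside); z up.
- hex_c (a point): six-sided (regular hexagon) pale wooden print block with black carved face down, 52 mm across the flats, 50 mm high, about 0.09 kg. This point: its centre, half-way up (25 mm above its underside); z up, x normal to one pair of flats, the other flats at 60 degrees to it.
- square_c (a point): square pale wooden print block with black carved face down, 60 x 60 mm, 50 mm high, about 0.13 kg. This point: its centre, half-way up (25 mm above its underside); z up, x and y normal to its sides.
- oblong_c (a point): oblong pale wooden print block with black carved face down, 62 mm along x, 110 mm along y, 50 mm high, about 0.24 kg; lowest in the stack, it stands on the bench. This point: its centre, half-way up (25 mm above its underside); z up.
- round_tray_floor (a point): a fixed tray of brown wood; its outline matches the round weight: inner diameter 58 mm, which leaves 8 mm free all round. Floor 6 mm above the bench, rim 5 mm thick that rises 5 mm above the floor (11 mm above the bench). This point: centre of its floor, top side; z up. 
- hex_tray_floor (a point): a fixed tray of brown wood; its outline matches the six-sided block: 68 mm across the inner flats, which leaves 8 mm free all round. Floor 6 mm above the bench, rim 5 mm thick that rises 5 mm above the floor (11 mm above the bench). This point: centre of its floor, top side; z up. x normal to one pair of flats.
- square_tray_floor (a point): a fixed tray of brown wood; its outline matches the square block: 76 x 76 mm inside, which leaves 8 mm free all round. Floor 6 mm above the bench, rim 5 mm thick that rises 5 mm above the floor (11 mm above the bench). This point: centre of its floor, top side; z up. x and y normal to its sides.
- oblong_tray_floor (a point): a fixed tray of brown wood; its outline matches the oblong block: 78 mm along x and 126 mm along y inside, which leaves 8 mm free all round. Floor 6 mm above the bench, rim 5 mm thick that rises 5 mm above the floor (11 mm above the bench). This point: centre of its floor, top side; z up. x across it, y along it.
- jar_c (a point): bystander: small closed ink jar, diameter 38 mm, 55 mm high, black lid; loose, stays where it is. This point: its centre, half-way up.
- jar_wide_c (a point): bystander: small closed ink jar, diameter 46 mm, 45 mm high, white lid; loose, stays where it is. This point: its centre, half-way up.
Not all that is in view belongs to the job. What is shaped like the part that bears round_tray_floor but yellow is not meant.

How it is judged:
By the outcome, as a careful person would: the job done as asked, in the order asked, and still so for the second after the job is handed in, with the robot touching nothing.
It also fails if it takes over 115 s, if anything falls off the work surface, if the arm or the gripper's body presses on something with over 40 N, if the wrist force passes 120 N, or if a joint passes its speed limit or range.

## Robot

A 7-joint arm with a two-finger parallel gripper is mounted at the origin on the work surface. World frame = base frame: x ahead of the robot, y to its left, z up, the work surface at z = 0. Lengths are in m, angles in rad, forces in N, time in s.
With the tool pointing down it reaches from about 0.4 to 0.875 m from the base axis. Payload 6.5 kg.
Tool frame: the origin (TCP) lies midway between the tips of the shut fingers; the grasp point (between the pads) lies 19 mm behind it; z points along the fingers, y is the line along which they close (so a half turn about z gives the same grasp; the last joint's range is limited). The gripper opens to 85 mm and grips with 20 to 120 N. Pads are 22 mm wide; open, the fingers measure 114 mm over their backs; the gripper's body (76 mm by 85 mm) begins 54 mm behind the grasp point. The pads swing forward as they close: fully open they stand 13 mm farther back than shut.
Start: joints at [1.258, 0.536, -0.004, 1.538, 0.003, 1.067, -0.071], TCP at [0.159, -0.63, 0.231] pointing down, gripper open.
Joint ranges: [-2.7, 2.7], [-0.37, 2.16], [-1.27, 1.26], [0.24, 2.4], [-1.31, 4.45], [0.19, 1.91], [-2.76, 2.76]. Speed limits (rad/s): [2.39, 2.39, 3.14, 3.14, 3.14, 3.14, 3.14].

## Interface

Orientations are given as [roll, pitch, yaw] about the fixed x, y, z axes, in that order (R = Rz(yaw) Ry(pitch) Rx(roll)).
In Python, from workcell import manip, optics gives the robot as it stands.
- The arm moves only by the tool step_arm, never from a script. Its argument "steps" is a list of rows, each an object of numbers: "fingers": the opening in per cent of the stroke, from 0 (shut) to 100 (fully open); "x", "y", "z": the shift along the world's x, y, z in m; "ax", "ay", "az": the turn, a rotation vector about the world's x, y, z in rad. In form: [{"fingers": .., "x": .., "y": .., "z": .., "ax": .., "ay": .., "az": ..}, ...]. A call has 1 to 20 rows; each row shifts and turns the commanded pose from where the row before left it; what a row does not reach is not made up. A row lasts 1/8 s, in which the tool goes at most 62.5 mm and 10.7 degrees, less where a joint would pass 70% of its speed; a pose out of reach is approached as far as the arm can. A call with a gripper value outside its range is refused whole. The fingers move at their own pace and stop on an object; "grip_force" is the grip in N (left out, the last holds). Time passes only in rows, so rows that do not move let the fingers close. It gives the time, the measured TCP pose, the force, the opening and the grip force at its end, in the units of the state.
- manip.read_state(): the state, without advancing time (a new reading comes with each control period).
- optics.grab_frame(name): name is "scene" or "top" or "wrist"; returns (picture, depth): 420x560x3 uint8, blue, green, red; 420x560 float32, m along the optical axis (not along the pixel's ray), 0 where there is no reading.
- optics.camera_model(name): a dict with "fx", "fy", "cx", "cy" (pixels), "k1" (the pictures are not rectified: a ray, as slopes to the right and down, at radius r is drawn at 1 + k1 r^2 times it, then the intrinsics apply), "R" (3x3) and "t" (3): a world point X has camera coordinates R X + t. Camera axes: x right, y down, z forward; pixel columns grow to the right and rows downward; lengths in m; the calibration is good to about 2 mm. A picture is of the moment at which its call begins: read the wrist's pose just before it. camera_model takes no time and is no camera call; for the wrist camera it gives the pose at the moment of the call.
- manip.finish_job(): hands the job in; it is judged then, once.
The state is a dict: "time_s": time; "qpos": joint angles; "qvel": joint speeds; "joint_efforts": joint torques, N m; "tool_pos": TCP position; "orientation": TCP orientation; "wrist_force": force on the tool from outside, world axes, zero at the start; "ft_torque": the same for the moment, N m; "gripper_width": finger opening in m; "finger_force": force on a finger pad.
Only numpy, scipy, OpenCV 4.12 (cv2) and the standard library are available. Lean on these libraries where they do the work, as an engineer would, in place of code of your own. Each camera call takes 0.05 s, during which the arm holds its last target. There are 200 camera calls.

## Working session

There is one attempt and no reset: what is moved stays moved. The work goes in short steps, Python scripts to look and compute and a tool call to move; the robot and the scene stay as the last step left them, time stands still between calls to the robot, and variables do not carry over. Pictures are saved under pics/ and viewed, at most 14 in all, crops included, and the job is handed in when it is done.

Besides the shell and the picture viewer there is one more tool, called after ">>>" by a JSON object that holds its "name" and its "arguments". step_arm: Moves the arm, as the interface text tells. Its arguments: {"type":"object","properties":{"steps":{"type":"array","items":{"type":"object","properties":{"fingers":{"type":"number"},"x":{"type":"number"},"y":{"type":"number"},"z":{"type":"number"},"ax":{"type":"number"},"ay":{"type":"number"},"az":{"type":"number"}}}},"grip_force":{"type":"number"}},"required":["steps"]}

```bash
mkdir -p pics
python3 - <<'E'
from workcell import manip, optics
import cv2, numpy as np
print(manip.read_state())
for n in("scene","top"):
    p,d=optics.grab_frame(n); cv2.imwrite(f"pics/{n}0.png",p); np.save(f"{n}0.npy",d); print(n,optics.camera_model(n))
E
```

```text
{'time_s': 0.0, 'qpos': array([ 1.25779542,  0.5371493 , -0.00443372,  1.53881291,  0.00263334,
        1.06729703, -0.07117323]), 'qvel': array([ 0.00130427, -0.00017183, -0.00012848, -0.00043143, -0.00097066,
        0.00140396, -0.00191167]), 'joint_efforts': array([-2.34939971e-04, -5.83401561e+01,  1.04816593e+00, -2.59105825e+01,
        1.22397274e-02,  9.25888249e-03, -2.05149945e-06]), 'tool_pos': array([ 0.15862325, -0.62973289,  0.23044755]), 'orientation': array([-3.13993855e+00,  1.53765145e-04,  2.46911503e-01]), 'wrist_force': array([ 0.2314152 ,  0.20234169, -0.12411046]), 'ft_torque': array([ 0.06571159,  0.03614043, -0.03548603]), 'finger_force': 0.0, 'gripper_width': 0.08535603100241224}
scene {'fx': 451.602369789272, 'fy': 451.602369789272, 'cx': 270.6240720167143, 'cy': 204.4996098411591, 'k1': -0.14287943699949032, 'R': array([[ 0.1756599 ,  0.98416275, -0.02381755],
       [ 0.48333679, -0.10729566, -0.86883439],
       [-0.85762996,  0.14110747, -0.49452961]]), 't': array([-0.09780462, -0.11913403,  1.35640025])}
top {'fx': 417.9734052501123, 'fy': 417.9734052501123, 'cx': 283.67981029472514, 'cy': 210.7993424058703, 'k1': 0.021049565802400663, 'R': array([[-0.00108995, -0.99962512,  0.0273575 ],
       [-0.99263434, -0.00223268, -0.12112837],
       [ 0.12114404, -0.02728802, -0.99225979]]), 't': array([-0.01086297,  0.53761855,  0.97742424])}
```

View pics/scene0.png

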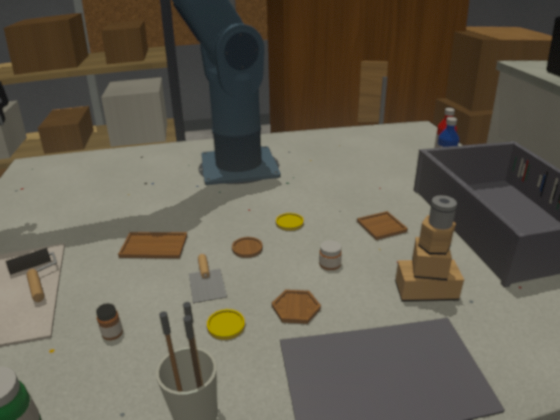

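View pics/top0.png

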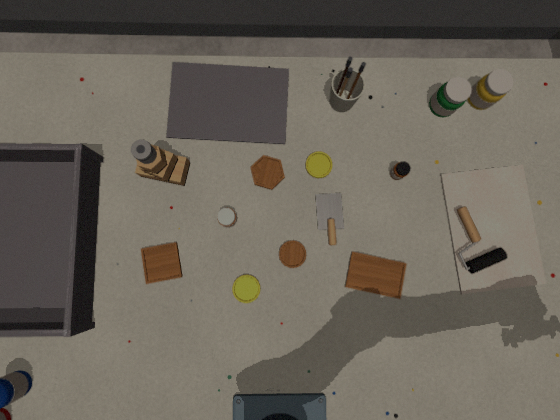

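The top view shows these parts:
- **Round tray candidates:** brown disc (292,253), yellow discs (318,165) and (246,288). The brown one fits the description.
- **Other trays:** hex (267,172), square (162,262), oblong (376,274).
- **Stack:** base around (163,168), with the weight at (143,150).
- **Jars:** white lid (227,216), black lid (401,170).

Next I'll measure these and check the round tray in an enlarged crop.

```bash
cat > h.py <<'E'
from workcell import manip, optics
import cv2, numpy as np
def rays(m,uv):
    K=np.array([[m['fx'],0,m['cx']],[0,m['fy'],m['cy']],[0,0,1]])
    return cv2.undistortPoints(np.asarray(uv,float).reshape(-1,1,2),K,np.array([m['k1'],0,0,0.])).reshape(-1,2)
def onplane(m,uv,z):
    r=np.c_[rays(m,uv),np.ones(len(np.asarray(uv).reshape(-1,2)))]@m['R']
    c=-m['R'].T@m['t']; return c+r*((z-c[2])/r[:,2])[:,None]
def cloud(m,d):
    v,u=np.mgrid[:420,:560]; r=rays(m,np.c_[u.ravel(),v.ravel()])
    X=(np.c_[r,np.ones(len(r))]*d.ravel()[:,None]-m['t'])@m['R']
    X[d.ravel()==0]=np.nan; return X.reshape(420,560,3)
def project(m,X):
    c=X@m['R'].T+m['t']; s=c[:,:2]/c[:,2:]; s=s*(1+m['k1']*(s**2).sum(1,keepdims=True))
    return s*[m['fx'],m['fy']]+[m['cx'],m['cy']]
E
python3 - <<'E'
from h import *
p=cv2.imread("pics/top0.png"); d=np.load("top0.npy"); m=optics.camera_model("top"); C=cloud(m,d)
hsv=cv2.cvtColor(p,cv2.COLOR_BGR2HSV)
for n,(u,v) in dict(round=(292,253),hex=(267,172),sq=(162,262),obl=(376,274)).items():
    print(n,'px',hsv[v,u])
    mk=((hsv[...,1]>110)&(hsv[...,0]<18)).astype(np.uint8)
    _,L=cv2.connectedComponents(mk); c,_=cv2.findContours((L==L[v,u]).astype(np.uint8),cv2.RETR_EXTERNAL,cv2.CHAIN_APPROX_NONE)
    c=max(c,key=cv2.contourArea).reshape(-1,2); W=onplane(m,c,0.011)[:,:2]
    (cx,cy),(w,h),a=cv2.minAreaRect((W*1000).astype(np.float32)); 
    M=cv2.moments((W*1e5).astype(np.int32).reshape(-1,1,2)); print(n,'rect',round(cx),round(cy),round(w),round(h),'ang',round(a,1),'centroid',M['m10']/M['m00']/1e5,M['m01']/M['m00']/1e5)
    ap=cv2.approxPolyDP((W*1000).astype(np.float32).reshape(-1,1,2),8,True).reshape(-1,2); print(ap.round().tolist())
    print(' floor z',C[v-2:v+3,u-2:u+3,2].mean())
for n,(u,v) in dict(jarw=(227,216),jar=(403,169)).items(): print(n,C[v-2:v+3,u-2:u+3].mean((0,1)))
ms=optics.camera_model("scene"); Cs=cloud(ms,np.load("scene0.npy"))
P=np.r_[C[130:195,125:200].reshape(-1,3)]; Q=Cs[190:305,390:470].reshape(-1,3)
for nm,X in(("top",P),("scene",Q)):
  for z in(.195,.15,.10,.05):
    s=X[abs(X[:,2]-z)<.004]; 
    if len(s): print(nm,z,len(s),'mean',s.mean(0).round(4),'min',s.min(0).round(3),'max',s.max(0).round(3), cv2.minAreaRect((s[:,:2]*1000).astype(np.float32)))
crop=np.vstack([np.hstack([cv2.resize(p[125:205,115:215],(400,320),interpolation=2),cv2.resize(p[213:293,242:342],(400,320),interpolation=2)])])
s=cv2.imread("pics/scene0.png")[185:310,380:480]
cv2.imwrite("pics/c1.png",crop); cv2.imwrite("pics/c2.png",cv2.resize(s,(480,600),interpolation=2))
E
```

```text
round px [ 14 158 110]
round rect 434 -31 63 64 ang 0.0 centroid 0.4347258923735702 -0.031704686953516636
[[461.0, -12.0], [441.0, 0.0], [417.0, -4.0], [403.0, -26.0], [408.0, -51.0], [424.0, -63.0], [454.0, -58.0], [466.0, -41.0]]
 floor z 0.007111798559775055
hex px [ 14 164 107]
hex rect 639 30 87 76 ang 12.7 centroid 0.6382191796179345 0.030171116097517242
[[681.0, 41.0], [653.0, 70.0], [610.0, 63.0], [597.0, 18.0], [625.0, -12.0], [668.0, -2.0]]
 floor z 0.007787669113548077
sq px [ 13 158 108]
sq rect 415 284 85 87 ang 10.6 centroid 0.414558465532528 0.28449822474064856
[[461.0, 250.0], [447.0, 333.0], [366.0, 318.0], [382.0, 236.0]]
 floor z 0.0068765342336770995
obl px [ 14 157 109]
obl rect 385 -234 136 87 ang 78.1 centroid 0.3844897851134287 -0.23434042744178532
[[439.0, -178.0], [357.0, -160.0], [328.0, -290.0], [412.0, -308.0]]
 floor z 0.007409125828891247
jarw [0.52332609 0.12434502 0.04567764]
jar [ 0.63663901 -0.296983    0.0563234 ]
top 0.195 319 mean [0.6437 0.2842 0.1958] min [0.624 0.264 0.191] max [0.663 0.305 0.199] ((643.6643676757812, 284.3587951660156), (38.8
[... 669 characters left out ...]
.191] max [0.668 0.305 0.196] ((646.83984375, 285.1932067871094), (38.57033157348633, 41.11973190307617), 62.77656173706055)
scene 0.15 209 mean [0.6536 0.2755 0.1493] min [0.614 0.256 0.146] max [0.671 0.313 0.154] ((647.9778442382812, 280.5608215332031), (53.398460388183594, 45.0615119934082), 41.7264518737793)
scene 0.1 336 mean [0.6412 0.2899 0.0994] min [0.452 0.244 0.096] max [0.686 0.449 0.104] ((561.5372314453125, 349.11151123046875), (74.02497863769531, 291.16107177734375), 51.30354309082031)
scene 0.05 745 mean [0.6346 0.2931 0.0495] min [0.357 0.224 0.046] max [0.689 0.449 0.054] ((530.020263671875, 362.21795654296875), (125.93228149414062, 381.58648681640625), 56.344425201416016)
```

View pics/c1.png

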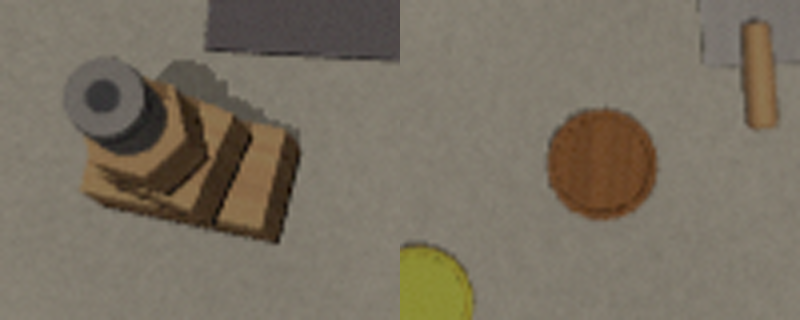

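View pics/c2.png

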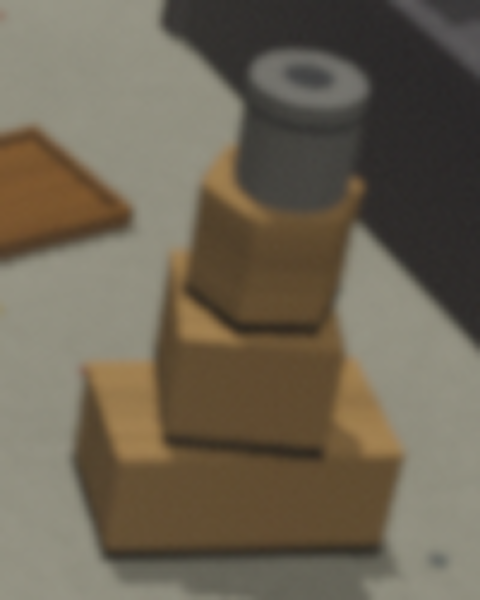

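The crops confirm the brown round tray at (292,253) as the target; the yellow disc next to it is a decoy. The stack is the weight on the hex, square and oblong blocks. I'll move above it now for a close look.

>>> {"name": "step_arm", "arguments": {"steps": [{"fingers": 100, "x": 0.02, "y": 0.015, "z": 0.01, "az": 0.05}, {"fingers": 100, "x": 0.0385, "y": 0.0286, "z": 0.0082, "az": 0.07}, {"fingers": 100, "x": 0.0385, "y": 0.0286, "z": 0.0082, "az": 0.07}, {"fingers": 100, "x": 0.0385, "y": 0.0286, "z": 0.0082, "az": 0.07}, {"fingers": 100, "x": 0.0385, "y": 0.0286, "z": 0.0082, "az": 0.07}, {"fingers": 100, "x": 0.0385, "y": 0.0286, "z": 0.0082, "az": 0.07}, {"fingers": 100, "x": 0.0385, "y": 0.0286, "z": 0.0082, "az": 0.07}, {"fingers": 100, "x": 0.0385, "y": 0.0286, "z": 0.0082, "az": 0.07}, {"fingers": 100, "x": 0.0385, "y": 0.0286, "z": 0.0082, "az": 0.07}, {"fingers": 100, "x": 0.0385, "y": 0.0286, "z": 0.0082, "az": 0.07}, {"fingers": 100, "x": 0.0385, "y": 0.0286, "z": 0.0082, "az": 0.07}, {"fingers": 100, "x": 0.0385, "y": 0.0286, "z": 0.0082, "az": 0.07}]}}

```text
schema error: expected keys fingers, x, y, z, ax, ay, az
```

>>> {"name": "step_arm", "arguments": {"steps": [{"fingers": 100, "x": 0.003, "y": 0.044, "az": 0.07}, {"fingers": 100, "x": 0.003, "y": 0.044, "az": 0.07}, {"fingers": 100, "x": 0.003, "y": 0.044, "az": 0.07}, {"fingers": 100, "x": 0.003, "y": 0.044, "az": 0.07}, {"fingers": 100, "x": 0.003, "y": 0.044, "az": 0.02}, {"fingers": 100, "x": 0.003, "y": 0.044}, {"fingers": 100, "x": 0.003, "y": 0.044}, {"fingers": 100, "x": 0.003, "y": 0.044}, {"fingers": 100, "x": 0.003, "y": 0.044}, {"fingers": 100, "x": 0.003, "y": 0.044}, {"fingers": 100, "x": 0.003, "y": 0.044}, {"fingers": 100, "x": 0.003, "y": 0.044}, {"fingers": 100, "x": 0.003, "y": 0.03}, {"fingers": 100}]}}

```text
schema error: expected keys fingers, x, y, z, ax, ay, az
```

Run:
```python
from h import *
s=manip.read_state(); print(s['time_s'],s['tool_pos'],s['orientation'],s['qpos'])
m=optics.camera_model("wrist"); p,d=optics.grab_frame("wrist"); C=cloud(m,d); cv2.imwrite("pics/w1.png",p); np.savez("w1.npz",C=C)
print(-m['R'].T@m['t'])
for z in(.195,.15,.10,.05):
    X=C.reshape(-1,3); X=X[(abs(X[:,2]-z)<.006)&(abs(X[:,0]-.645)<.08)&(abs(X[:,1]-.284)<.08)]
    if len(X): print(z,len(X),X.mean(0).round(4),cv2.minAreaRect((X[:,:2]*1000).astype(np.float32)))
```

```text
0.1 [ 0.15863969 -0.62977173  0.2305151 ] [-3.14003667e+00  1.14047654e-04  2.46865708e-01] [ 1.25780994  0.53709972 -0.00443812  1.53872196  0.00259817  1.06733688
 -0.07119104]
[ 0.22958286 -0.61171624  0.37270789]
```

View pics/w1.png

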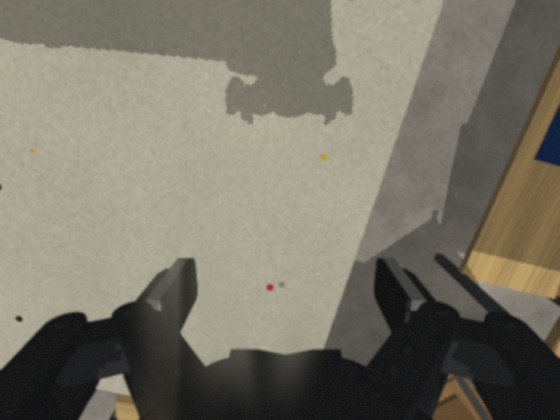

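That wrist view shows only bench and the fingers, because both moves were refused: every row needs all its keys. I'll resend them with the keys filled in.

>>> {"name": "step_arm", "arguments": {"steps": [{"fingers": 100, "x": 0.02, "y": 0.015, "z": 0.01, "ax": 0, "ay": 0, "az": 0.05}, {"fingers": 100, "x": 0.0385, "y": 0.0286, "z": 0.0082, "ax": 0, "ay": 0, "az": 0.07}, {"fingers": 100, "x": 0.0385, "y": 0.0286, "z": 0.0082, "ax": 0, "ay": 0, "az": 0.07}, {"fingers": 100, "x": 0.0385, "y": 0.0286, "z": 0.0082, "ax": 0, "ay": 0, "az": 0.07}, {"fingers": 100, "x": 0.0385, "y": 0.0286, "z": 0.0082, "ax": 0, "ay": 0, "az": 0.07}, {"fingers": 100, "x": 0.0385, "y": 0.0286, "z": 0.0082, "ax": 0, "ay": 0, "az": 0.07}, {"fingers": 100, "x": 0.0385, "y": 0.0286, "z": 0.0082, "ax": 0, "ay": 0, "az": 0.07}, {"fingers": 100, "x": 0.0385, "y": 0.0286, "z": 0.0082, "ax": 0, "ay": 0, "az": 0.07}, {"fingers": 100, "x": 0.0385, "y": 0.0286, "z": 0.0082, "ax": 0, "ay": 0, "az": 0.07}, {"fingers": 100, "x": 0.0385, "y": 0.0286, "z": 0.0082, "ax": 0, "ay": 0, "az": 0.07}, {"fingers": 100, "x": 0.0385, "y": 0.0286, "z": 0.0082, "ax": 0, "ay": 0, "az": 0.07}, {"fingers": 100, "x": 0.0385, "y": 0.0286, "z": 0.0082, "ax": 0, "ay": 0, "az": 0.07}]}}

```text
time_s: 1.65
tool_pos: [0.6039, -0.2978, 0.3325]
orientation: [3.141, -0.0, 1.072]
wrist_force: [0.5, -0.9, -0.7]
gripper_width: 0.086
finger_force: 0.0
```

>>> {"name": "step_arm", "arguments": {"steps": [{"fingers": 100, "x": 0.003, "y": 0.044, "z": 0, "ax": 0, "ay": 0, "az": 0.07}, {"fingers": 100, "x": 0.003, "y": 0.044, "z": 0, "ax": 0, "ay": 0, "az": 0.07}, {"fingers": 100, "x": 0.003, "y": 0.044, "z": 0, "ax": 0, "ay": 0, "az": 0.07}, {"fingers": 100, "x": 0.003, "y": 0.044, "z": 0, "ax": 0, "ay": 0, "az": 0.07}, {"fingers": 100, "x": 0.003, "y": 0.044, "z": 0, "ax": 0, "ay": 0, "az": 0.03}, {"fingers": 100, "x": 0.003, "y": 0.044, "z": 0, "ax": 0, "ay": 0, "az": 0}, {"fingers": 100, "x": 0.003, "y": 0.044, "z": 0, "ax": 0, "ay": 0, "az": 0}, {"fingers": 100, "x": 0.003, "y": 0.044, "z": 0, "ax": 0, "ay": 0, "az": 0}, {"fingers": 100, "x": 0.003, "y": 0.044, "z": 0, "ax": 0, "ay": 0, "az": 0}, {"fingers": 100, "x": 0.003, "y": 0.044, "z": 0, "ax": 0, "ay": 0, "az": 0}, {"fingers": 100, "x": 0.003, "y": 0.044, "z": 0, "ax": 0, "ay": 0, "az": 0}, {"fingers": 100, "x": 0.003, "y": 0.03, "z": 0, "ax": 0, "ay": 0, "az": 0}, {"fingers": 100, "x": 0.0, "y": 0.0, "z": 0, "ax": 0, "ay": 0, "az": 0}]}}

```text
time_s: 3.28
tool_pos: [0.6364, 0.2185, 0.3319]
orientation: [-3.141, -0.002, 1.385]
wrist_force: [0.5, 0.1, 0.3]
gripper_width: 0.0854
finger_force: 0.0
```

Run:
```python
from h import *
s=manip.read_state(); print(s['time_s'],s['tool_pos'],s['orientation'],s['qpos'])
m=optics.camera_model("wrist"); p,d=optics.grab_frame("wrist"); C=cloud(m,d); cv2.imwrite("pics/w2.png",p); np.savez("w2.npz",C=C)
print(-m['R'].T@m['t'])
for z in(.195,.15,.10,.05):
    X=C.reshape(-1,3); X=X[(abs(X[:,2]-z)<.006)&(abs(X[:,0]-.645)<.08)&(abs(X[:,1]-.284)<.08)]
    if len(X): print(z,len(X),X.mean(0).round(4),cv2.minAreaRect((X[:,:2]*1000).astype(np.float32)))
```

```text
3.275 [0.63638604 0.21849394 0.33191992] [-3.14060264e+00 -2.16990440e-03  1.38454267e+00] [-0.08333918  0.54902782 -0.49720794  1.32611458  0.25687529  1.32932493
 -0.76570929]
[0.65028792 0.29010425 0.47431111]
0.195 1730 [0.6459 0.2867 0.1946] ((645.787841796875, 286.4059143066406), (41.002220153808594, 40.9498291015625), 22.342479705810547)
0.15 513 [0.637  0.283  0.1495] ((643.4540405273438, 284.7565612792969), (52.07712936401367, 58.68093490600586), 44.36792755126953)
0.1 496 [0.6541 0.2779 0.0996] ((645.3812866210938, 282.0975036621094), (60.296932220458984, 60.05291748046875), 68.32798767089844)
0.05 1456 [0.6501 0.293  0.0496] ((647.3231811523438, 284.388671875), (110.58971405029297, 61.94914627075195), 77.60364532470703)
```

View pics/w2.png

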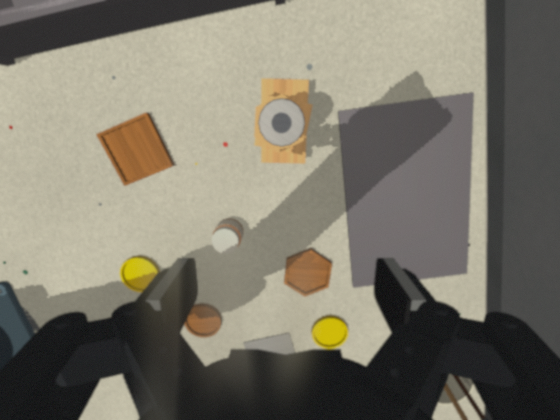

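The camera is right above the stack here, with the weight at (281,122) on the hex block and the wide jar at (227,235). I measure the weight at about (0.6455, 0.2855). Now I'll pick it up.

>>> {"name": "step_arm", "arguments": {"steps": [{"fingers": 100, "x": 0.003, "y": 0.023, "z": 0, "ax": 0.0, "ay": 0, "az": 0}, {"fingers": 100, "x": 0.003, "y": 0.022, "z": -0.01, "ax": 0, "ay": 0, "az": 0}, {"fingers": 100, "x": 0.003, "y": 0.022, "z": -0.02, "ax": 0, "ay": 0, "az": 0}, {"fingers": 100, "x": 0, "y": 0, "z": -0.03, "ax": 0, "ay": 0, "az": 0}, {"fingers": 100, "x": 0, "y": 0, "z": -0.03, "ax": 0, "ay": 0, "az": 0}, {"fingers": 100, "x": 0, "y": 0, "z": 0, "ax": 0, "ay": 0, "az": 0}]}}

```text
time_s: 4.08
tool_pos: [0.6452, 0.2802, 0.2372]
orientation: [-3.136, 0.004, 1.378]
wrist_force: [0.4, 0.0, 0.4]
gripper_width: 0.0853
finger_force: 0.0
```

>>> {"name": "step_arm", "arguments": {"steps": [{"fingers": 100, "x": 0, "y": 0, "z": 0, "ax": 0, "ay": 0, "az": 0}, {"fingers": 100, "x": 0, "y": 0, "z": 0, "ax": 0, "ay": 0, "az": 0}]}}

```text
time_s: 4.32
tool_pos: [0.648, 0.281, 0.243]
orientation: [3.14, -0.002, 1.377]
wrist_force: [0.5, 0.7, 1.2]
gripper_width: 0.0852
finger_force: 0.0
```

>>> {"name": "step_arm", "arguments": {"steps": [{"fingers": 100, "x": -0.0025, "y": 0.0045, "z": -0.01, "ax": 0, "ay": 0, "az": 0}, {"fingers": 100, "x": 0, "y": 0, "z": -0.015, "ax": 0, "ay": 0, "az": 0}, {"fingers": 100, "x": 0, "y": 0, "z": -0.02, "ax": 0, "ay": 0, "az": 0}, {"fingers": 100, "x": 0, "y": 0, "z": -0.015, "ax": 0, "ay": 0, "az": 0}, {"fingers": 100, "x": 0, "y": 0, "z": -0.01, "ax": 0, "ay": 0, "az": 0}, {"fingers": 100, "x": 0, "y": 0, "z": -0.005, "ax": 0, "ay": 0, "az": 0}, {"fingers": 100, "x": 0, "y": 0, "z": 0, "ax": 0, "ay": 0, "az": 0}, {"fingers": 100, "x": 0, "y": 0, "z": 0, "ax": 0, "ay": 0, "az": 0}]}}

```text
time_s: 5.32
tool_pos: [0.6451, 0.2851, 0.1672]
orientation: [3.141, -0.001, 1.377]
wrist_force: [0.1, 0.1, 0.1]
gripper_width: 0.0854
finger_force: 0.0
```

Position is good. I'll go down the last bit and close slowly.

>>> {"name": "step_arm", "arguments": {"grip_force": 50, "steps": [{"fingers": 80, "x": 0, "y": 0, "z": -0.008, "ax": 0, "ay": 0, "az": 0}, {"fingers": 65, "x": 0, "y": 0, "z": 0, "ax": 0, "ay": 0, "az": 0}, {"fingers": 57, "x": 0, "y": 0, "z": 0, "ax": 0, "ay": 0, "az": 0}, {"fingers": 52, "x": 0, "y": 0, "z": 0, "ax": 0, "ay": 0, "az": 0}, {"fingers": 48, "x": 0, "y": 0, "z": 0, "ax": 0, "ay": 0, "az": 0}, {"fingers": 44, "x": 0, "y": 0, "z": 0, "ax": 0, "ay": 0, "az": 0}, {"fingers": 0, "x": 0, "y": 0, "z": 0, "ax": 0, "ay": 0, "az": 0}, {"fingers": 0, "x": 0, "y": 0, "z": 0, "ax": 0, "ay": 0, "az": 0}, {"fingers": 0, "x": 0, "y": 0, "z": 0, "ax": 0, "ay": 0, "az": 0}]}}

```text
time_s: 6.45
tool_pos: [0.645, 0.2849, 0.1589]
orientation: [3.141, -0.0, 1.377]
wrist_force: [-1.3, -0.9, 5.5]
gripper_width: 0.0411
finger_force: 50.6
```

>>> {"name": "step_arm", "arguments": {"steps": [{"fingers": 0, "x": 0, "y": 0, "z": 0.005, "ax": 0, "ay": 0, "az": 0}, {"fingers": 0, "x": 0, "y": 0, "z": 0.015, "ax": 0, "ay": 0, "az": 0}, {"fingers": 0, "x": 0, "y": 0, "z": 0.025, "ax": 0, "ay": 0, "az": 0}, {"fingers": 0, "x": 0, "y": 0, "z": 0.025, "ax": 0, "ay": 0, "az": 0}, {"fingers": 0, "x": -0.0088, "y": -0.013, "z": 0.01, "ax": 0, "ay": 0, "az": 0}, {"fingers": 0, "x": -0.0175, "y": -0.0264, "z": 0, "ax": 0, "ay": 0, "az": 0}, {"fingers": 0, "x": -0.0175, "y": -0.0264, "z": 0, "ax": 0, "ay": 0, "az": 0}, {"fingers": 0, "x": -0.0175, "y": -0.0264, "z": 0, "ax": 0, "ay": 0, "az": 0}, {"fingers": 0, "x": -0.0175, "y": -0.0264, "z": 0, "ax": 0, "ay": 0, "az": 0}, {"fingers": 0, "x": -0.0175, "y": -0.0264, "z": 0, "ax": 0, "ay": 0, "az": 0}, {"fingers": 0, "x": -0.0175, "y": -0.0264, "z": 0, "ax": 0, "ay": 0, "az": 0}, {"fingers": 0, "x": -0.0175, "y": -0.0264, "z": 0, "ax": 0, "ay": 0, "az": 0}, {"fingers": 0, "x": -0.0175, "y": -0.0264, "z": 0, "ax": 0, "ay": 0, "az": 0}, {"fingers": 0, "x": -0.0175, "y": -0.0264, "z": -0.02, "ax": 0, "ay": 0, "az": 0}, {"fingers": 0, "x": -0.0175, "y": -0.0264, "z": -0.02, "ax": 0, "ay": 0, "az": 0}, {"fingers": 0, "x": -0.0175, "y": -0.0264, "z": -0.02, "ax": 0, "ay": 0, "az": 0}, {"fingers": 0, "x": -0.009, "y": -0.013, "z": -0.02, "ax": 0, "ay": 0, "az": 0}, {"fingers": 0, "x": 0, "y": 0, "z": -0.02, "ax": 0, "ay": 0, "az": 0}, {"fingers": 0, "x": 0, "y": 0, "z": 0, "ax": 0, "ay": 0, "az": 0}, {"fingers": 0, "x": 0, "y": 0, "z": 0, "ax": 0, "ay": 0, "az": 0}]}}

```text
time_s: 8.95
tool_pos: [0.4346, -0.0316, 0.1391]
orientation: [3.141, 0.0, 1.377]
wrist_force: [-0.3, -0.0, -4.2]
gripper_width: 0.0407
finger_force: 51.8
```

```bash
cat >> h.py <<'E'
def shape(name,box,zlo,zhi,c0,R,out=None):
    "min rect of cloud points within z band near c0"
    m=optics.camera_model(name); p,d=optics.grab_frame(name); C=cloud(m,d)
    if out: cv2.imwrite(out,p)
    return m,p,C
def band(C,z,c0,R,tol=.006):
    X=C.reshape(-1,3); X=X[(abs(X[:,2]-z)<tol)&(np.hypot(X[:,0]-c0[0],X[:,1]-c0[1])<R)]
    if len(X)<10: print(z,len(X)); return
    r=cv2.minAreaRect((X[:,:2]*1000).astype(np.float32)); print(z,len(X),X.mean(0).round(4),np.round(r[0],1),np.round(r[1],1),round(r[2],1))
E
python3 - <<'E'
from h import *
s=manip.read_state(); print(s['time_s'],s['tool_pos'],s['orientation'],s['gripper_width'])
m,p,C=shape("top",0,0,0,0,0,"pics/t2.png")
hsv=cv2.cvtColor(p,cv2.COLOR_BGR2HSV)
for z in(.15,.1,.05): band(C,z,(.645,.284),.075)
mw,pw,Cw=shape("wrist",0,0,0,0,0,"pics/w3.png")
for z in(.15,.1,.05): band(Cw,z,(.645,.284),.075)
cv2.imwrite("pics/m3.png",np.hstack([cv2.resize(p[120:320,120:320],(400,400)),cv2.resize(pw,(400,300))[:, :].copy() if 0 else cv2.copyMakeBorder(cv2.resize(pw,(400,300)),0,100,0,0,0)]))
E
```

```text
8.95 [ 0.4345558  -0.0316213   0.13912619] [3.14088364e+00 1.59829263e-05 1.37687885e+00] 0.04065431009418662
0.15 529 [0.6413 0.2833 0.1507] [641.9 283.8] [58.6 52.2] 14.0
0.1 191 [0.6361 0.2626 0.1008] [644.  280.1] [60.4 60.5] 68.3
0.05 358 [0.6333 0.2585 0.0507] [644.1 283.4] [110.2  65.8] 77.8
0.15 0
0.1 0
0.05 0
```

View pics/m3.png

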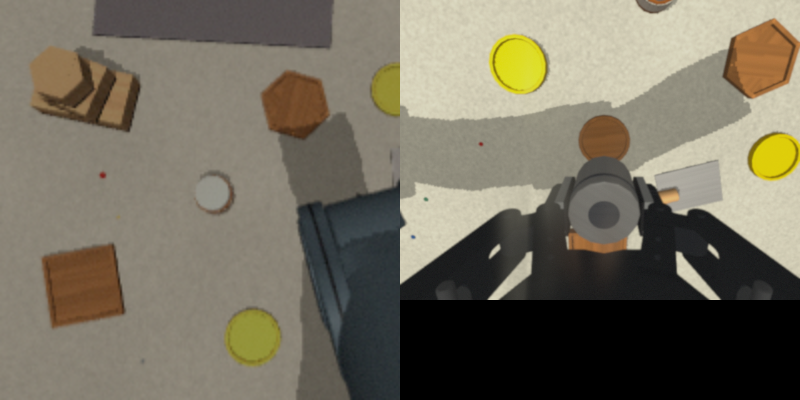

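The weight is held and the hex block hasn't moved. In the wrist view the tray is at about (286,196), just ahead of the held weight. I'll measure its centre from here.

Run:
```python
from h import *
s=manip.read_state(); m=optics.camera_model("wrist"); p=cv2.imread("pics/w3.png"); print(s['time_s'],s['tool_pos'])
hsv=cv2.cvtColor(p,cv2.COLOR_BGR2HSV); mk=((hsv[...,1]>120)&(hsv[...,0]<18)).astype(np.uint8)
def tray(u,v,nm):
    _,L=cv2.connectedComponents(mk); M=(L==L[v,u]).astype(np.uint8); c=max(cv2.findContours(M,0,cv2.CHAIN_APPROX_NONE)[0],key=cv2.contourArea).reshape(-1,2)
    W=(onplane(m,c,.011)[:,:2]*1000).astype(np.float32); print(nm,len(c),cv2.minEnclosingCircle(W),cv2.minAreaRect(W)); return W
W=tray(286,196,'round')
# circle fit on visible far side (least squares)
A=np.c_[2*W,np.ones(len(W))]; x=np.linalg.lstsq(A,(W**2).sum(1),rcond=None)[0]; print('fit',x[:2],np.sqrt(x[2]+x[:2]@x[:2]))
tray(505,80,'hex')
# occlusion: angle coverage
```

```text
9.05 [ 0.43504244 -0.03152753  0.13933451]
round 195 ((436.06591796875, -29.931350708007812), 32.6949462890625) ((436.8746643066406, -26.522846221923828), (57.880435943603516, 64.11101531982422), 78.83635711669922)
fit [436.66587655 -27.42557649] 30.534912883609163
hex 295 ((637.0413818359375, 31.182477951049805), 45.93424606323242) ((637.2468872070312, 30.32209014892578), (91.86802673339844, 76.857177734375), 13.426353454589844)
```

>>> {"name": "step_arm", "arguments": {"steps": [{"fingers": 0, "x": 0.001, "y": 0.0005, "z": -0.01, "ax": 0, "ay": 0, "az": 0}, {"fingers": 0, "x": 0, "y": 0, "z": -0.025, "ax": 0, "ay": 0, "az": 0}, {"fingers": 0, "x": 0, "y": 0, "z": -0.03, "ax": 0, "ay": 0, "az": 0}, {"fingers": 0, "x": 0, "y": 0, "z": -0.03, "ax": 0, "ay": 0, "az": 0}, {"fingers": 0, "x": 0, "y": 0, "z": -0.015, "ax": 0, "ay": 0, "az": 0}, {"fingers": 0, "x": 0, "y": 0, "z": -0.008, "ax": 0, "ay": 0, "az": 0}, {"fingers": 0, "x": 0, "y": 0, "z": -0.003, "ax": 0, "ay": 0, "az": 0}, {"fingers": 0, "x": 0, "y": 0, "z": 0, "ax": 0, "ay": 0, "az": 0}, {"fingers": 0, "x": 0, "y": 0, "z": 0, "ax": 0, "ay": 0, "az": 0}]}}

```text
time_s: 10.18
tool_pos: [0.436, -0.0312, 0.0181]
orientation: [3.14, -0.0, 1.377]
wrist_force: [-0.3, -0.5, -4.6]
gripper_width: 0.0411
finger_force: 51.8
```

>>> {"name": "step_arm", "arguments": {"steps": [{"fingers": 0, "x": 0, "y": 0, "z": -0.0015, "ax": 0, "ay": 0, "az": 0}, {"fingers": 0, "x": 0, "y": 0, "z": -0.0015, "ax": 0, "ay": 0, "az": 0}, {"fingers": 0, "x": 0, "y": 0, "z": 0, "ax": 0, "ay": 0, "az": 0}, {"fingers": 0, "x": 0, "y": 0, "z": 0, "ax": 0, "ay": 0, "az": 0}]}}

```text
time_s: 10.68
tool_pos: [0.4357, -0.0312, 0.0149]
orientation: [3.141, 0.0, 1.377]
wrist_force: [-2.1, 0.3, 5.8]
gripper_width: 0.041
finger_force: 52.7
```

>>> {"name": "step_arm", "arguments": {"steps": [{"fingers": 55, "x": 0, "y": 0, "z": 0, "ax": 0, "ay": 0, "az": 0}, {"fingers": 75, "x": 0, "y": 0, "z": 0, "ax": 0, "ay": 0, "az": 0}, {"fingers": 100, "x": 0, "y": 0, "z": 0, "ax": 0, "ay": 0, "az": 0}, {"fingers": 100, "x": 0, "y": 0, "z": 0.01, "ax": 0, "ay": 0, "az": 0}, {"fingers": 100, "x": 0, "y": 0, "z": 0.025, "ax": 0, "ay": 0, "az": 0}, {"fingers": 100, "x": 0, "y": 0, "z": 0.04, "ax": 0, "ay": 0, "az": 0}, {"fingers": 100, "x": 0, "y": 0, "z": 0.045, "ax": 0, "ay": 0, "az": 0}, {"fingers": 100, "x": 0.02, "y": 0.0248, "z": 0.045, "ax": 0, "ay": 0, "az": -0.017}, {"fingers": 100, "x": 0.02, "y": 0.0248, "z": 0.045, "ax": 0, "ay": 0, "az": -0.017}, {"fingers": 100, "x": 0.02, "y": 0.0248, "z": 0.04, "ax": 0, "ay": 0, "az": -0.017}, {"fingers": 100, "x": 0.02, "y": 0.0248, "z": 0.02, "ax": 0, "ay": 0, "az": -0.017}, {"fingers": 100, "x": 0.02, "y": 0.0248, "z": 0, "ax": 0, "ay": 0, "az": -0.017}, {"fingers": 100, "x": 0.02, "y": 0.0248, "z": 0, "ax": 0, "ay": 0, "az": 0}, {"fingers": 100, "x": 0.02, "y": 0.0248, "z": 0, "ax": 0, "ay": 0, "az": 0}, {"fingers": 100, "x": 0.02, "y": 0.0248, "z": 0, "ax": 0, "ay": 0, "az": 0}, {"fingers": 100, "x": 0.02, "y": 0.0248, "z": 0, "ax": 0, "ay": 0, "az": 0}, {"fingers": 100, "x": 0.02, "y": 0.0248, "z": 0, "ax": 0, "ay": 0, "az": 0}, {"fingers": 100, "x": 0, "y": 0, "z": 0, "ax": 0, "ay": 0, "az": 0}, {"fingers": 100, "x": 0, "y": 0, "z": 0, "ax": 0, "ay": 0, "az": 0}]}}

```text
time_s: 13.05
tool_pos: [0.635, 0.2162, 0.2846]
orientation: [-3.141, 0.001, 1.292]
wrist_force: [0.3, -0.0, 0.2]
gripper_width: 0.0855
finger_force: 0.0
```

Run:
```python
from h import *
s=manip.read_state(); print(s['time_s'],s['tool_pos'],s['orientation'],s['qpos'])
mw,pw,Cw=shape("wrist",0,0,0,0,0,"pics/w4.png")
for z in(.15,.1,.05): band(Cw,z,(.645,.284),.075)
m,p,C=shape("top",0,0,0,0,0,"pics/t4.png")
band(C,.051,(.436,-.031),.05,.005)
cv2.imwrite("pics/m4.png",np.hstack([cv2.resize(p[213:293,242:342],(300,240)),cv2.resize(pw,(320,240))]))
```

```text
13.05 [0.63503952 0.21617322 0.28464683] [-3.14128901e+00  7.79712470e-04  1.29170860e+00] [-0.06925566  0.58068726 -0.50969397  1.39396726  0.28715816  1.24129172
 -0.881002  ]
0.15 3088 [0.6433 0.2855 0.1495] [642.9 284.9] [59.  51.5] 74.9
0.1 630 [0.6572 0.2768 0.0996] [645.2 282.2] [60.3 60.3] 68.2
0.05 1779 [0.6508 0.2941 0.0496] [647.1 284.4] [110.6  62.1] 78.0
0.051 238 [ 0.4357 -0.0295  0.0522] [435.8 -29.5] [37.7 37.4] 89.9
```

View pics/m4.png

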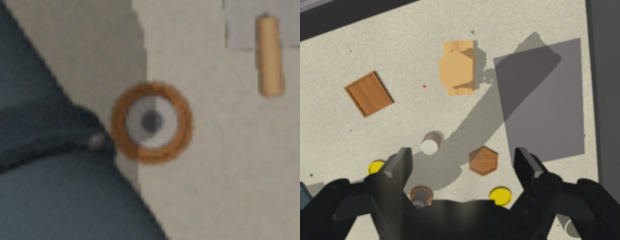

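The weight is centred in the round tray. Next is the hex block, centred at (0.643, 0.285) with its flats lined up with the gripper.

>>> {"name": "step_arm", "arguments": {"steps": [{"fingers": 100, "x": 0.002, "y": 0.018, "z": 0, "ax": 0.0, "ay": 0, "az": 0.005}, {"fingers": 100, "x": 0.003, "y": 0.025, "z": 0, "ax": 0, "ay": 0, "az": 0}, {"fingers": 100, "x": 0.003, "y": 0.018, "z": 0, "ax": 0, "ay": 0, "az": 0}, {"fingers": 100, "x": 0, "y": 0.008, "z": -0.015, "ax": 0, "ay": 0, "az": 0}, {"fingers": 100, "x": 0, "y": 0, "z": -0.025, "ax": 0, "ay": 0, "az": 0}, {"fingers": 100, "x": 0, "y": 0, "z": -0.025, "ax": 0, "ay": 0, "az": 0}, {"fingers": 100, "x": 0, "y": 0, "z": -0.025, "ax": 0, "ay": 0, "az": 0}, {"fingers": 100, "x": 0, "y": 0, "z": -0.015, "ax": 0, "ay": 0, "az": 0}, {"fingers": 100, "x": 0, "y": 0, "z": 0, "ax": 0, "ay": 0, "az": 0}, {"fingers": 100, "x": 0, "y": 0, "z": 0, "ax": 0, "ay": 0, "az": 0}]}}

```text
time_s: 14.4
tool_pos: [0.6441, 0.2861, 0.1804]
orientation: [3.141, -0.001, 1.297]
wrist_force: [-0.3, -0.8, 0.3]
gripper_width: 0.0852
finger_force: 0.0
```

>>> {"name": "step_arm", "arguments": {"grip_force": 30, "steps": [{"fingers": 100, "x": -0.001, "y": -0.001, "z": -0.015, "ax": 0, "ay": 0, "az": 0}, {"fingers": 100, "x": 0, "y": 0, "z": -0.025, "ax": 0, "ay": 0, "az": 0}, {"fingers": 100, "x": 0, "y": 0, "z": -0.018, "ax": 0, "ay": 0, "az": 0}, {"fingers": 100, "x": 0, "y": 0, "z": -0.01, "ax": 0, "ay": 0, "az": 0}, {"fingers": 85, "x": 0, "y": 0, "z": -0.004, "ax": 0, "ay": 0, "az": 0}, {"fingers": 75, "x": 0, "y": 0, "z": 0, "ax": 0, "ay": 0, "az": 0}, {"fingers": 70, "x": 0, "y": 0, "z": 0, "ax": 0, "ay": 0, "az": 0}, {"fingers": 66, "x": 0, "y": 0, "z": 0, "ax": 0, "ay": 0, "az": 0}, {"fingers": 62, "x": 0, "y": 0, "z": 0, "ax": 0, "ay": 0, "az": 0}, {"fingers": 58, "x": 0, "y": 0, "z": 0, "ax": 0, "ay": 0, "az": 0}, {"fingers": 0, "x": 0, "y": 0, "z": 0, "ax": 0, "ay": 0, "az": 0}, {"fingers": 0, "x": 0, "y": 0, "z": 0, "ax": 0, "ay": 0, "az": 0}, {"fingers": 0, "x": 0, "y": 0, "z": 0, "ax": 0, "ay": 0, "az": 0}]}}

```text
time_s: 16.02
tool_pos: [0.6428, 0.285, 0.1079]
orientation: [3.141, -0.0, 1.297]
wrist_force: [0.8, -0.6, 4.8]
gripper_width: 0.0518
finger_force: 32.0
```

>>> {"name": "step_arm", "arguments": {"steps": [{"fingers": 0, "x": 0, "y": 0, "z": 0.005, "ax": 0, "ay": 0, "az": 0}, {"fingers": 0, "x": 0, "y": 0, "z": 0.015, "ax": 0, "ay": 0, "az": 0}, {"fingers": 0, "x": 0, "y": 0, "z": 0.03, "ax": 0, "ay": 0, "az": 0}, {"fingers": 0, "x": 0, "y": 0, "z": 0.02, "ax": 0, "ay": 0, "az": 0}, {"fingers": 0, "x": 0, "y": -0.0145, "z": 0, "ax": 0, "ay": 0, "az": -0.005}, {"fingers": 0, "x": 0, "y": -0.025, "z": 0, "ax": 0, "ay": 0, "az": -0.005}, {"fingers": 0, "x": 0, "y": -0.03, "z": 0, "ax": 0, "ay": 0, "az": -0.005}, {"fingers": 0, "x": -0.001, "y": -0.03, "z": 0, "ax": 0, "ay": 0, "az": -0.005}, {"fingers": 0, "x": -0.001, "y": -0.03, "z": 0, "ax": 0, "ay": 0, "az": -0.003}, {"fingers": 0, "x": -0.001, "y": -0.03, "z": 0, "ax": 0, "ay": 0, "az": 0}, {"fingers": 0, "x": -0.001, "y": -0.03, "z": 0, "ax": 0, "ay": 0, "az": 0}, {"fingers": 0, "x": -0.001, "y": -0.03, "z": -0.01, "ax": 0, "ay": 0, "az": 0}, {"fingers": 0, "x": 0, "y": -0.025, "z": -0.02, "ax": 0, "ay": 0, "az": 0}, {"fingers": 0, "x": 0, "y": -0.01, "z": -0.025, "ax": 0, "ay": 0, "az": 0}, {"fingers": 0, "x": 0, "y": 0, "z": -0.025, "ax": 0, "ay": 0, "az": 0}, {"fingers": 0, "x": 0, "y": 0, "z": -0.02, "ax": 0, "ay": 0, "az": 0}, {"fingers": 0, "x": 0, "y": 0, "z": 0, "ax": 0, "ay": 0, "az": 0}, {"fingers": 0, "x": 0, "y": 0, "z": 0, "ax": 0, "ay": 0, "az": 0}]}}

```text
time_s: 18.27
tool_pos: [0.6379, 0.0306, 0.0781]
orientation: [3.141, -0.0, 1.274]
wrist_force: [0.2, 0.6, -0.2]
gripper_width: 0.0517
finger_force: 31.6
```

>>> {"name": "step_arm", "arguments": {"steps": [{"fingers": 0, "x": 0, "y": 0, "z": -0.015, "ax": 0, "ay": 0, "az": 0}, {"fingers": 0, "x": 0, "y": 0, "z": -0.02, "ax": 0, "ay": 0, "az": 0}, {"fingers": 0, "x": 0, "y": 0, "z": -0.015, "ax": 0, "ay": 0, "az": 0}, {"fingers": 0, "x": 0, "y": 0, "z": -0.01, "ax": 0, "ay": 0, "az": 0}, {"fingers": 0, "x": 0, "y": 0, "z": -0.002, "ax": 0, "ay": 0, "az": 0}, {"fingers": 0, "x": 0, "y": 0, "z": -0.002, "ax": 0, "ay": 0, "az": 0}, {"fingers": 0, "x": 0, "y": 0, "z": 0, "ax": 0, "ay": 0, "az": 0}, {"fingers": 0, "x": 0, "y": 0, "z": 0, "ax": 0, "ay": 0, "az": 0}]}}

```text
time_s: 19.27
tool_pos: [0.6379, 0.0304, 0.014]
orientation: [3.141, -0.0, 1.274]
wrist_force: [0.1, 0.6, 1.5]
gripper_width: 0.0515
finger_force: 31.7
```

>>> {"name": "step_arm", "arguments": {"steps": [{"fingers": 0, "x": 0, "y": 0, "z": -0.0005, "ax": 0, "ay": 0, "az": 0}, {"fingers": 65, "x": 0, "y": 0, "z": 0, "ax": 0, "ay": 0, "az": 0}, {"fingers": 80, "x": 0, "y": 0, "z": 0, "ax": 0, "ay": 0, "az": 0}, {"fingers": 100, "x": 0, "y": 0, "z": 0, "ax": 0, "ay": 0, "az": 0}, {"fingers": 100, "x": 0, "y": 0, "z": 0.01, "ax": 0, "ay": 0, "az": 0}, {"fingers": 100, "x": 0, "y": 0, "z": 0.025, "ax": 0, "ay": 0, "az": 0}, {"fingers": 100, "x": 0, "y": 0, "z": 0.04, "ax": 0, "ay": 0, "az": 0}, {"fingers": 100, "x": 0, "y": 0.01, "z": 0.045, "ax": 0, "ay": 0, "az": -0.017}, {"fingers": 100, "x": 0, "y": 0.03, "z": 0.045, "ax": 0, "ay": 0, "az": -0.017}, {"fingers": 100, "x": -0.002, "y": 0.035, "z": 0.03, "ax": 0, "ay": 0, "az": -0.017}, {"fingers": 100, "x": -0.002, "y": 0.035, "z": 0.02, "ax": 0, "ay": 0, "az": -0.017}, {"fingers": 100, "x": -0.002, "y": 0.035, "z": 0.01, "ax": 0, "ay": 0, "az": -0.015}, {"fingers": 100, "x": -0.002, "y": 0.03, "z": 0, "ax": 0, "ay": 0, "az": 0}, {"fingers": 100, "x": 0, "y": 0.01, "z": 0, "ax": 0, "ay": 0, "az": 0}, {"fingers": 100, "x": 0, "y": 0, "z": 0, "ax": 0, "ay": 0, "az": 0}, {"fingers": 100, "x": 0, "y": 0, "z": 0, "ax": 0, "ay": 0, "az": 0}]}}

```text
time_s: 21.28
tool_pos: [0.63, 0.2132, 0.2378]
orientation: [3.141, 0.001, 1.189]
wrist_force: [0.4, -1.0, -0.3]
gripper_width: 0.0851
finger_force: 0.0
```

Run:
```python
from h import *
s=manip.read_state(); print(s['time_s'],s['tool_pos'],s['orientation'],s['qpos'])
mw,pw,Cw=shape("wrist",0,0,0,0,0,"pics/w5.png")
for z in(.1,.05): band(Cw,z,(.645,.284),.075)
m,p,C=shape("top",0,0,0,0,0,"pics/t5.png")
for z in(.1,.05): band(C,z,(.645,.284),.075)
band(C,.056,(.638,.03),.06,.005)
cv2.imwrite("pics/m5.png",np.hstack([cv2.resize(p[133:213,217:317],(400,320)),cv2.resize(pw,(400,320))]))
```

```text
21.275 [0.62998295 0.21324158 0.23779641] [3.14117447e+00 1.38215449e-03 1.18862584e+00] [-0.07531178  0.60653907 -0.48873202  1.46418175  0.29947846  1.1459784
 -0.996193  ]
0.1 4702 [0.6456 0.283  0.0996] [645.2 282.3] [59.7 60.4] 68.1
0.05 2379 [0.6503 0.294  0.0496] [647.  284.5] [110.8  62.2] 77.9
0.1 0
0.05 0
0.056 407 [0.6374 0.0302 0.057 ] [638.6  30.3] [57.1 51.8] 13.7
```

View pics/m5.png

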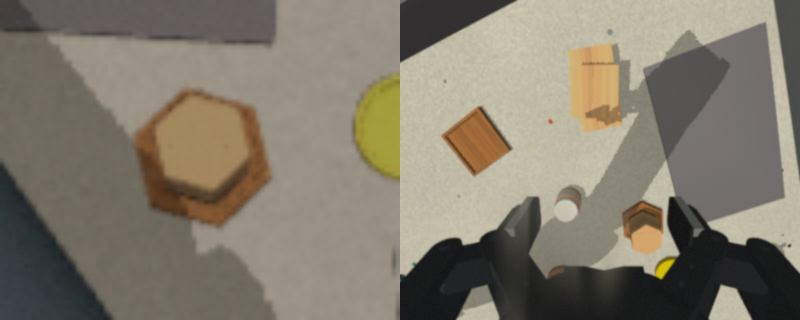

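The hex block sits flat and centred in its tray. The square block is at (0.645, 0.2825), and its sides match the current gripper yaw.

>>> {"name": "step_arm", "arguments": {"steps": [{"fingers": 100, "x": 0.003, "y": 0.015, "z": 0, "ax": 0.0, "ay": 0, "az": 0}, {"fingers": 100, "x": 0.005, "y": 0.025, "z": -0.01, "ax": 0, "ay": 0, "az": 0}, {"fingers": 100, "x": 0.005, "y": 0.019, "z": -0.02, "ax": 0, "ay": 0, "az": 0}, {"fingers": 100, "x": 0.002, "y": 0.01, "z": -0.025, "ax": 0, "ay": 0, "az": 0}, {"fingers": 100, "x": 0, "y": 0, "z": -0.025, "ax": 0, "ay": 0, "az": 0}, {"fingers": 100, "x": 0, "y": 0, "z": -0.02, "ax": 0, "ay": 0, "az": 0}, {"fingers": 100, "x": 0, "y": 0, "z": -0.01, "ax": 0, "ay": 0, "az": 0}, {"fingers": 100, "x": 0, "y": 0, "z": 0, "ax": 0, "ay": 0, "az": 0}, {"fingers": 100, "x": 0, "y": 0, "z": 0, "ax": 0, "ay": 0, "az": 0}]}}

```text
time_s: 22.5
tool_pos: [0.6451, 0.2847, 0.129]
orientation: [3.141, -0.001, 1.191]
wrist_force: [-0.1, 0.4, -0.2]
gripper_width: 0.0858
finger_force: 0.0
```

>>> {"name": "step_arm", "arguments": {"grip_force": 30, "steps": [{"fingers": 100, "x": 0, "y": -0.002, "z": -0.015, "ax": 0, "ay": 0, "az": 0}, {"fingers": 100, "x": 0, "y": 0, "z": -0.025, "ax": 0, "ay": 0, "az": 0}, {"fingers": 100, "x": 0, "y": 0, "z": -0.018, "ax": 0, "ay": 0, "az": 0}, {"fingers": 100, "x": 0, "y": 0, "z": -0.009, "ax": 0, "ay": 0, "az": 0}, {"fingers": 90, "x": 0, "y": 0, "z": -0.004, "ax": 0, "ay": 0, "az": 0}, {"fingers": 83, "x": 0, "y": 0, "z": 0, "ax": 0, "ay": 0, "az": 0}, {"fingers": 78, "x": 0, "y": 0, "z": 0, "ax": 0, "ay": 0, "az": 0}, {"fingers": 74, "x": 0, "y": 0, "z": 0, "ax": 0, "ay": 0, "az": 0}, {"fingers": 70, "x": 0, "y": 0, "z": 0, "ax": 0, "ay": 0, "az": 0}, {"fingers": 66, "x": 0, "y": 0, "z": 0, "ax": 0, "ay": 0, "az": 0}, {"fingers": 0, "x": 0, "y": 0, "z": 0, "ax": 0, "ay": 0, "az": 0}, {"fingers": 0, "x": 0, "y": 0, "z": 0, "ax": 0, "ay": 0, "az": 0}, {"fingers": 0, "x": 0, "y": 0, "z": 0, "ax": 0, "ay": 0, "az": 0}]}}

```text
time_s: 24.12
tool_pos: [0.6449, 0.2826, 0.0576]
orientation: [3.141, -0.001, 1.191]
wrist_force: [-0.8, -0.9, 4.7]
gripper_width: 0.0596
finger_force: 33.4
```

Run:
```python
from h import *
m=optics.camera_model("wrist")
# square tray estimate from the earlier wrist picture w5 needs its own camera pose; take a fresh look
m=optics.camera_model("wrist"); p,_=optics.grab_frame("wrist"); cv2.imwrite("pics/w6.png",p)
hsv=cv2.cvtColor(p,cv2.COLOR_BGR2HSV); mk=((hsv[...,1]>120)&(hsv[...,0]<18)).astype(np.uint8)
for c in cv2.findContours(mk,0,cv2.CHAIN_APPROX_NONE)[0]:
    if cv2.contourArea(c)>1000:
        W=(onplane(m,c.reshape(-1,2),.011)[:,:2]*1000).astype(np.float32); r=cv2.minAreaRect(W); print(c.reshape(-1,2).mean(0).round(),np.round(r[0],1),np.round(r[1],1),r[2])
```

```text
[ 22. 323.] [439.4 273.9] [123.2  56.3] 52.32073974609375
[296. 264.] [629.9 240.7] [119.5 110.1] 67.56966400146484
[288. 173.] [661.9 317.3] [40.8 60.7] 68.1873779296875
```

>>> {"name": "step_arm", "arguments": {"steps": [{"fingers": 0, "x": 0, "y": 0, "z": 0.005, "ax": 0, "ay": 0, "az": 0}, {"fingers": 0, "x": 0, "y": 0, "z": 0.015, "ax": 0, "ay": 0, "az": 0}, {"fingers": 0, "x": 0, "y": 0, "z": 0.025, "ax": 0, "ay": 0, "az": 0}, {"fingers": 0, "x": 0, "y": 0, "z": 0.03, "ax": 0, "ay": 0, "az": 0}, {"fingers": 0, "x": -0.01, "y": 0, "z": 0.02, "ax": 0, "ay": 0, "az": 0.02}, {"fingers": 0, "x": -0.02, "y": 0, "z": 0, "ax": 0, "ay": 0, "az": 0.06}, {"fingers": 0, "x": -0.025, "y": 0, "z": 0, "ax": 0, "ay": 0, "az": 0.07}, {"fingers": 0, "x": -0.025, "y": 0, "z": 0, "ax": 0, "ay": 0, "az": 0.07}, {"fingers": 0, "x": -0.025, "y": 0, "z": 0, "ax": 0, "ay": 0, "az": 0.07}, {"fingers": 0, "x": -0.025, "y": 0, "z": 0, "ax": 0, "ay": 0, "az": 0.07}, {"fingers": 0, "x": -0.025, "y": 0, "z": 0, "ax": 0, "ay": 0, "az": 0.07}, {"fingers": 0, "x": -0.025, "y": 0, "z": 0, "ax": 0, "ay": 0, "az": 0.07}, {"fingers": 0, "x": -0.025, "y": 0, "z": 0, "ax": 0, "ay": 0, "az": 0.06}, {"fingers": 0, "x": -0.02, "y": 0.001, "z": -0.01, "ax": 0, "ay": 0, "az": 0.002}, {"fingers": 0, "x": -0.005, "y": 0.001, "z": -0.02, "ax": 0, "ay": 0, "az": 0}, {"fingers": 0, "x": 0, "y": 0, "z": -0.02, "ax": 0, "ay": 0, "az": 0}, {"fingers": 0, "x": 0, "y": 0, "z": 0, "ax": 0, "ay": 0, "az": 0}, {"fingers": 0, "x": 0, "y": 0, "z": 0, "ax": 0, "ay": 0, "az": 0}]}}

```text
time_s: 26.42
tool_pos: [0.4145, 0.2846, 0.1028]
orientation: [3.141, -0.0, 1.753]
wrist_force: [0.1, 0.0, -0.9]
gripper_width: 0.0598
finger_force: 32.9
```

Run:
```python
from h import *
m=optics.camera_model("wrist"); p,_=optics.grab_frame("wrist"); cv2.imwrite("pics/w7.png",p)
hsv=cv2.cvtColor(p,cv2.COLOR_BGR2HSV); mk=((hsv[...,1]>120)&(hsv[...,0]<18)).astype(np.uint8)
for c in cv2.findContours(mk,0,cv2.CHAIN_APPROX_NONE)[0]:
    if cv2.contourArea(c)>1000:
        W=(onplane(m,c.reshape(-1,2),.011)[:,:2]*1000).astype(np.float32); r=cv2.minAreaRect(W); print(c.reshape(-1,2).mean(0).round(),np.round(cv2.boxPoints(r)).tolist(),np.round(r[1],1),r[2])
        print(cv2.approxPolyDP(W.reshape(-1,1,2),5,True).reshape(-1,2).round().tolist())
```

```text
[292. 270.] [[348.0, 275.0], [375.0, 129.0], [510.0, 153.0], [484.0, 299.0]] [137.7 148.5] 10.362335205078125
[[461.0, 294.0], [463.0, 282.0], [456.0, 294.0], [458.0, 285.0], [450.0, 290.0], [439.0, 280.0], [432.0, 288.0], [420.0, 286.0], [420.0, 272.0], [405.0, 264.0], [410.0, 273.0], [403.0, 272.0], [406.0, 261.0], [396.0, 269.0], [399.0, 255.0], [385.0, 250.0], [388.0, 205.0], [382.0, 207.0], [386.0, 203.0], [371.0, 186.0], [368.0, 169.0], [385.0, 131.0], [394.0, 145.0], [440.0, 144.0], [487.0, 161.0], [500.0, 153.0], [502.0, 194.0], [487.0, 268.0]]
[535. 273.] [[567.0, 316.0], [633.0, 176.0], [694.0, 205.0], [628.0, 345.0]] [ 67.4 155. ] 25.44843292236328
[[623.0, 343.0], [603.0, 241.0], [651.0, 214.0], [693.0, 205.0], [665.0, 267.0], [653.0, 233.0], [646.0, 236.0], [659.0, 278.0]]
[286. 180.] [[366.0, 321.0], [373.0, 281.0], [456.0, 296.0], [449.0, 336.0]] [84.5 40.9] 10.5558500289917
[[449.0, 336.0], [368.0, 321.0], [374.0, 283.0], [455.0, 297.0]]
```

View pics/w7.png

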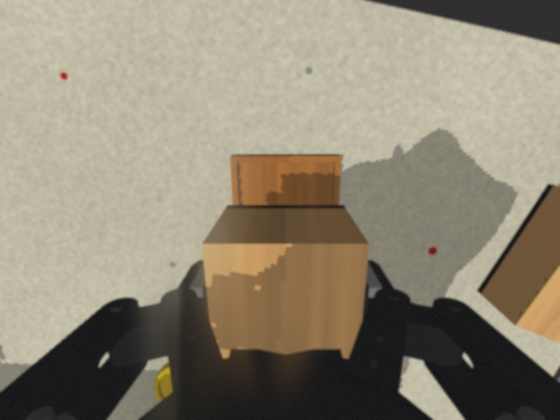

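The far rim of the square tray is visible at (286,180). It puts the tray centre at about (0.415, 0.2853) and its angle at 10.5°, so the block is lined up. I'll lower it.

>>> {"name": "step_arm", "arguments": {"steps": [{"fingers": 0, "x": 0.0005, "y": 0.0007, "z": -0.015, "ax": 0, "ay": 0, "az": 0}, {"fingers": 0, "x": 0, "y": 0, "z": -0.025, "ax": 0, "ay": 0, "az": 0}, {"fingers": 0, "x": 0, "y": 0, "z": -0.025, "ax": 0, "ay": 0, "az": 0}, {"fingers": 0, "x": 0, "y": 0, "z": -0.012, "ax": 0, "ay": 0, "az": 0}, {"fingers": 0, "x": 0, "y": 0, "z": -0.008, "ax": 0, "ay": 0, "az": 0}, {"fingers": 0, "x": 0, "y": 0, "z": -0.002, "ax": 0, "ay": 0, "az": 0}, {"fingers": 0, "x": 0, "y": 0, "z": -0.002, "ax": 0, "ay": 0, "az": 0}, {"fingers": 0, "x": 0, "y": 0, "z": 0, "ax": 0, "ay": 0, "az": 0}, {"fingers": 0, "x": 0, "y": 0, "z": 0, "ax": 0, "ay": 0, "az": 0}]}}

```text
time_s: 27.6
tool_pos: [0.4154, 0.2854, 0.0135]
orientation: [3.141, -0.0, 1.753]
wrist_force: [-0.0, -0.4, 3.9]
gripper_width: 0.0595
finger_force: 33.2
```

>>> {"name": "step_arm", "arguments": {"steps": [{"fingers": 75, "x": 0, "y": 0, "z": 0, "ax": 0, "ay": 0, "az": 0}, {"fingers": 88, "x": 0, "y": 0, "z": 0, "ax": 0, "ay": 0, "az": 0}, {"fingers": 100, "x": 0, "y": 0, "z": 0, "ax": 0, "ay": 0, "az": 0}, {"fingers": 100, "x": 0, "y": 0, "z": 0, "ax": 0, "ay": 0, "az": 0}, {"fingers": 100, "x": 0, "y": 0, "z": 0.01, "ax": 0, "ay": 0, "az": 0}, {"fingers": 100, "x": 0, "y": 0, "z": 0.025, "ax": 0, "ay": 0, "az": 0}, {"fingers": 100, "x": 0, "y": 0, "z": 0.04, "ax": 0, "ay": 0, "az": 0}, {"fingers": 100, "x": 0, "y": 0, "z": 0.045, "ax": 0, "ay": 0, "az": 0}, {"fingers": 100, "x": 0.025, "y": -0.008, "z": 0.04, "ax": 0, "ay": 0, "az": -0.05}, {"fingers": 100, "x": 0.03, "y": -0.01, "z": 0.02, "ax": 0, "ay": 0, "az": -0.06}, {"fingers": 100, "x": 0.03, "y": -0.01, "z": 0.01, "ax": 0, "ay": 0, "az": -0.06}, {"fingers": 100, "x": 0.03, "y": -0.01, "z": 0, "ax": 0, "ay": 0, "az": -0.06}, {"fingers": 100, "x": 0.03, "y": -0.01, "z": 0, "ax": 0, "ay": 0, "az": -0.06}, {"fingers": 100, "x": 0.03, "y": -0.01, "z": 0, "ax": 0, "ay": 0, "az": -0.06}, {"fingers": 100, "x": 0.03, "y": -0.01, "z": 0, "ax": 0, "ay": 0, "az": -0.041}, {"fingers": 100, "x": 0.01, "y": -0.004, "z": 0, "ax": 0, "ay": 0, "az": 0}, {"fingers": 100, "x": 0, "y": 0, "z": 0, "ax": 0, "ay": 0, "az": 0}, {"fingers": 100, "x": 0, "y": 0, "z": 0, "ax": 0, "ay": 0, "az": 0}]}}

```text
time_s: 29.85
tool_pos: [0.6286, 0.2142, 0.2032]
orientation: [-3.141, -0.0, 1.364]
wrist_force: [0.2, 0.5, 0.4]
gripper_width: 0.0856
finger_force: 0.0
```

Run:
```python
from h import *
s=manip.read_state(); print(s['time_s'],s['tool_pos'],s['orientation'],s['qpos'])
mw,pw,Cw=shape("wrist",0,0,0,0,0,"pics/w8.png")
band(Cw,.05,(.645,.284),.075)
m,p,C=shape("top",0,0,0,0,0,"pics/t8.png")
band(C,.056,(.415,.285),.06,.005); band(C,.05,(.645,.284),.075)
cv2.imwrite("pics/m8.png",np.hstack([cv2.resize(p[223:303,112:212],(400,320)),cv2.resize(pw,(400,320))]))
```

```text
29.85 [0.62858525 0.21418439 0.20318884] [-3.14061248e+00 -2.70052850e-04  1.36403539e+00] [-0.04761514  0.64897151 -0.53271373  1.49719421  0.35206918  1.09253006
 -0.8611852 ]
0.05 8054 [0.6475 0.287  0.0496] [646.9 284.2] [110.1  62.3] 77.9
0.056 645 [0.4142 0.285  0.057 ] [415.8 284. ] [60.  60.2] 10.8
0.05 0
```

View pics/m8.png

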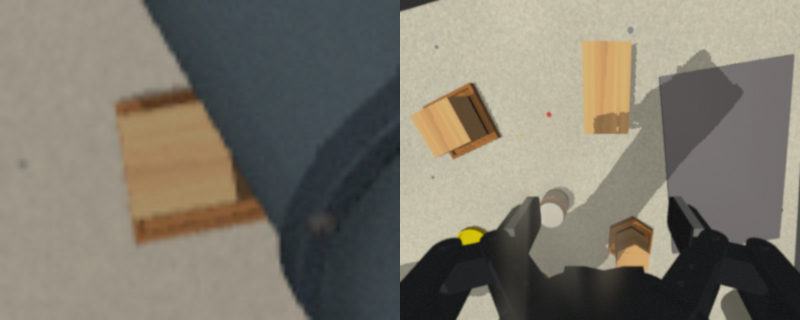

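The square block sits flat in its tray. The oblong is at (0.6465, 0.284), with its long axis at 77.9°. I'll pick it up across its width.

>>> {"name": "step_arm", "arguments": {"steps": [{"fingers": 100, "x": 0.004, "y": 0.015, "z": 0, "ax": 0.0, "ay": 0, "az": 0}, {"fingers": 100, "x": 0.006, "y": 0.025, "z": -0.01, "ax": 0, "ay": 0, "az": 0}, {"fingers": 100, "x": 0.006, "y": 0.02, "z": -0.02, "ax": 0, "ay": 0, "az": 0}, {"fingers": 100, "x": 0.002, "y": 0.01, "z": -0.03, "ax": 0, "ay": 0, "az": 0}, {"fingers": 100, "x": 0, "y": 0, "z": -0.03, "ax": 0, "ay": 0, "az": 0}, {"fingers": 100, "x": 0, "y": 0, "z": -0.025, "ax": 0, "ay": 0, "az": 0}, {"fingers": 100, "x": 0, "y": 0, "z": -0.01, "ax": 0, "ay": 0, "az": 0}, {"fingers": 100, "x": 0, "y": 0, "z": 0, "ax": 0, "ay": 0, "az": 0}, {"fingers": 100, "x": 0, "y": 0, "z": 0, "ax": 0, "ay": 0, "az": 0}]}}

```text
time_s: 31.08
tool_pos: [0.6487, 0.2839, 0.0794]
orientation: [3.14, -0.001, 1.362]
wrist_force: [0.0, 0.9, 0.2]
gripper_width: 0.0854
finger_force: 0.0
```

>>> {"name": "step_arm", "arguments": {"grip_force": 40, "steps": [{"fingers": 100, "x": -0.002, "y": 0, "z": -0.015, "ax": 0, "ay": 0, "az": 0}, {"fingers": 100, "x": 0, "y": 0, "z": -0.025, "ax": 0, "ay": 0, "az": 0}, {"fingers": 100, "x": 0, "y": 0, "z": -0.018, "ax": 0, "ay": 0, "az": 0}, {"fingers": 100, "x": 0, "y": 0, "z": -0.009, "ax": 0, "ay": 0, "az": 0}, {"fingers": 90, "x": 0, "y": 0, "z": -0.004, "ax": 0, "ay": 0, "az": 0}, {"fingers": 83, "x": 0, "y": 0, "z": 0, "ax": 0, "ay": 0, "az": 0}, {"fingers": 78, "x": 0, "y": 0, "z": 0, "ax": 0, "ay": 0, "az": 0}, {"fingers": 74, "x": 0, "y": 0, "z": 0, "ax": 0, "ay": 0, "az": 0}, {"fingers": 70, "x": 0, "y": 0, "z": 0, "ax": 0, "ay": 0, "az": 0}, {"fingers": 0, "x": 0, "y": 0, "z": 0, "ax": 0, "ay": 0, "az": 0}, {"fingers": 0, "x": 0, "y": 0, "z": 0, "ax": 0, "ay": 0, "az": 0}, {"fingers": 0, "x": 0, "y": 0, "z": 0, "ax": 0, "ay": 0, "az": 0}]}}

```text
time_s: 32.58
tool_pos: [0.6465, 0.2833, 0.0078]
orientation: [3.141, -0.001, 1.362]
wrist_force: [-0.9, -0.3, 4.8]
gripper_width: 0.0616
finger_force: 45.1
```

>>> {"name": "step_arm", "arguments": {"steps": [{"fingers": 0, "x": 0, "y": 0, "z": 0.005, "ax": 0, "ay": 0, "az": 0}, {"fingers": 0, "x": 0, "y": 0, "z": 0.015, "ax": 0, "ay": 0, "az": 0}, {"fingers": 0, "x": 0, "y": 0, "z": 0.03, "ax": 0, "ay": 0, "az": 0}, {"fingers": 0, "x": 0, "y": 0, "z": 0.04, "ax": 0, "ay": 0, "az": 0}, {"fingers": 0, "x": 0, "y": 0, "z": 0.04, "ax": 0, "ay": 0, "az": 0}, {"fingers": 0, "x": -0.007, "y": -0.014, "z": 0.02, "ax": 0, "ay": 0, "az": 0}, {"fingers": 0, "x": -0.012, "y": -0.024, "z": 0, "ax": 0, "ay": 0, "az": 0}, {"fingers": 0, "x": -0.015, "y": -0.03, "z": 0, "ax": 0, "ay": 0, "az": 0}, {"fingers": 0, "x": -0.015, "y": -0.03, "z": 0, "ax": 0, "ay": 0, "az": 0}, {"fingers": 0, "x": -0.015, "y": -0.03, "z": 0, "ax": 0, "ay": 0, "az": 0}, {"fingers": 0, "x": -0.015, "y": -0.03, "z": 0, "ax": 0, "ay": 0, "az": 0}, {"fingers": 0, "x": -0.015, "y": -0.03, "z": 0, "ax": 0, "ay": 0, "az": 0}, {"fingers": 0, "x": -0.015, "y": -0.03, "z": 0, "ax": 0, "ay": 0, "az": 0}, {"fingers": 0, "x": -0.015, "y": -0.03, "z": 0, "ax": 0, "ay": 0, "az": 0}, {"fingers": 0, "x": -0.015, "y": -0.03, "z": 0, "ax": 0, "ay": 0, "az": 0}, {"fingers": 0, "x": -0.015, "y": -0.03, "z": 0, "ax": 0, "ay": 0, "az": 0}, {"fingers": 0, "x": -0.01, "y": -0.02, "z": 0, "ax": 0, "ay": 0, "az": 0}, {"fingers": 0, "x": 0, "y": 0, "z": 0, "ax": 0, "ay": 0, "az": 0}]}}

```text
time_s: 34.83
tool_pos: [0.4813, -0.0467, 0.1575]
orientation: [3.141, 0.001, 1.359]
wrist_force: [-0.1, 0.9, -1.6]
gripper_width: 0.0615
finger_force: 44.5
```

>>> {"name": "step_arm", "arguments": {"steps": [{"fingers": 0, "x": -0.006, "y": -0.012, "z": 0, "ax": 0, "ay": 0, "az": 0}, {"fingers": 0, "x": -0.014, "y": -0.027, "z": 0, "ax": 0, "ay": 0, "az": 0}, {"fingers": 0, "x": -0.016, "y": -0.032, "z": 0, "ax": 0, "ay": 0, "az": 0}, {"fingers": 0, "x": -0.016, "y": -0.032, "z": 0, "ax": 0, "ay": 0, "az": 0}, {"fingers": 0, "x": -0.016, "y": -0.032, "z": 0, "ax": 0, "ay": 0, "az": 0}, {"fingers": 0, "x": -0.016, "y": -0.032, "z": 0, "ax": 0, "ay": 0, "az": 0}, {"fingers": 0, "x": -0.012, "y": -0.02, "z": -0.02, "ax": 0, "ay": 0, "az": 0}, {"fingers": 0, "x": 0, "y": 0, "z": -0.025, "ax": 0, "ay": 0, "az": 0}, {"fingers": 0, "x": 0, "y": 0, "z": -0.01, "ax": 0, "ay": 0, "az": 0}, {"fingers": 0, "x": 0, "y": 0, "z": 0, "ax": 0, "ay": 0, "az": 0}, {"fingers": 0, "x": 0, "y": 0, "z": 0, "ax": 0, "ay": 0, "az": 0}]}}

```text
time_s: 36.2
tool_pos: [0.3868, -0.2317, 0.1027]
orientation: [3.14, 0.0, 1.363]
wrist_force: [0.4, 0.6, -0.6]
gripper_width: 0.0616
finger_force: 44.5
```

Run:
```python
from h import *
s=manip.read_state(); print(s['tool_pos'],s['orientation'],s['qpos'])
m=optics.camera_model("wrist"); p,_=optics.grab_frame("wrist"); cv2.imwrite("pics/w9.png",p)
hsv=cv2.cvtColor(p,cv2.COLOR_BGR2HSV); mk=((hsv[...,1]>120)&(hsv[...,0]<18)).astype(np.uint8)
for c in cv2.findContours(mk,0,cv2.CHAIN_APPROX_NONE)[0]:
    if cv2.contourArea(c)>400:
        W=(onplane(m,c.reshape(-1,2),.011)[:,:2]*1000).astype(np.float32); r=cv2.minAreaRect(W); print(c.reshape(-1,2).mean(0).round(),np.round(cv2.boxPoints(r)).tolist(),np.round(r[1],1),r[2])
```

```text
[ 0.38683737 -0.23171204  0.10270336] [3.14037253e+00 2.39275615e-04 1.36291294e+00] [ 0.82317599  0.4541971  -0.46045616  2.12332154  0.33634992  0.63191737
 -0.0787285 ]
[446. 412.] [[484.0, -474.0], [502.0, -505.0], [526.0, -492.0], [508.0, -460.0]] [27.5 36.7] 29.70656967163086
[283. 234.] [[288.0, -361.0], [427.0, -391.0], [471.0, -184.0], [332.0, -154.0]] [211.7 142.3] 77.96440887451172
[398.  42.] [[457.0, -121.0], [458.0, -139.0], [524.0, -135.0], [523.0, -117.0]] [66.  17.5] 3.3608787059783936
```

View pics/w9.png

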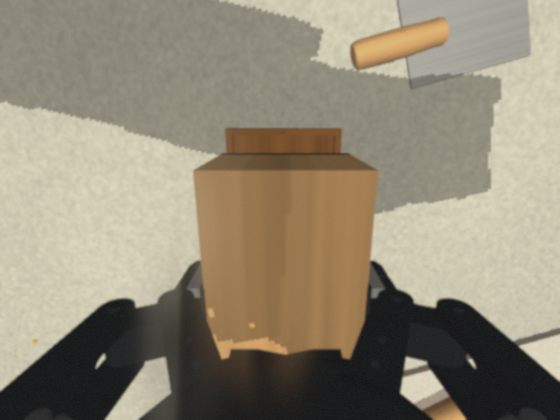

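The tray's far rim shows at (227–342, 128). I'll work out its centre from those two corners.

Run:
```python
from h import *
m=optics.camera_model("wrist"); W=onplane(m,[[226.5,127.5],[342,127.5]],.011)[:,:2]; e=W[1]-W[0]; e/=np.linalg.norm(e); n=np.array([-e[1],e[0]])
print(W,np.linalg.norm(W[1]-W[0]),np.degrees(np.arctan2(e[1],e[0])),W.mean(0)-n*.068, W.mean(0)+n*.068)
```

```text
[[ 0.35770447 -0.15891765]
 [ 0.44248096 -0.17686543]] 0.08665550934301498 -11.953419801310947 [ 0.3860088  -0.23441705] [ 0.41417663 -0.10136603]
```

>>> {"name": "step_arm", "arguments": {"steps": [{"fingers": 0, "x": -0.0013, "y": -0.003, "z": -0.015, "ax": 0, "ay": 0, "az": 0}, {"fingers": 0, "x": 0, "y": 0, "z": -0.025, "ax": 0, "ay": 0, "az": 0}, {"fingers": 0, "x": 0, "y": 0, "z": -0.025, "ax": 0, "ay": 0, "az": 0}, {"fingers": 0, "x": 0, "y": 0, "z": -0.012, "ax": 0, "ay": 0, "az": 0}, {"fingers": 0, "x": 0, "y": 0, "z": -0.006, "ax": 0, "ay": 0, "az": 0}, {"fingers": 0, "x": 0, "y": 0, "z": 0, "ax": 0, "ay": 0, "az": 0}, {"fingers": 0, "x": 0, "y": 0, "z": 0, "ax": 0, "ay": 0, "az": 0}]}}

```text
time_s: 37.12
tool_pos: [0.3852, -0.2352, 0.0196]
orientation: [3.14, 0.0, 1.362]
wrist_force: [-0.7, -1.0, -1.4]
gripper_width: 0.0619
finger_force: 44.5
```

>>> {"name": "step_arm", "arguments": {"steps": [{"fingers": 0, "x": 0, "y": 0, "z": -0.003, "ax": 0, "ay": 0, "az": 0}, {"fingers": 0, "x": 0, "y": 0, "z": -0.0015, "ax": 0, "ay": 0, "az": 0}, {"fingers": 0, "x": 0, "y": 0, "z": -0.0013, "ax": 0, "ay": 0, "az": 0}, {"fingers": 0, "x": 0, "y": 0, "z": 0, "ax": 0, "ay": 0, "az": 0}, {"fingers": 0, "x": 0, "y": 0, "z": 0, "ax": 0, "ay": 0, "az": 0}]}}

```text
time_s: 37.75
tool_pos: [0.3847, -0.235, 0.0136]
orientation: [3.142, 0.0, 1.362]
wrist_force: [-1.8, 0.4, 6.3]
gripper_width: 0.0617
finger_force: 45.3
```

It's touching the tray floor, so I'll release, back off and check.

>>> {"name": "step_arm", "arguments": {"steps": [{"fingers": 76, "x": 0, "y": 0, "z": 0, "ax": 0, "ay": 0, "az": 0}, {"fingers": 88, "x": 0, "y": 0, "z": 0, "ax": 0, "ay": 0, "az": 0}, {"fingers": 100, "x": 0, "y": 0, "z": 0, "ax": 0, "ay": 0, "az": 0}, {"fingers": 100, "x": 0, "y": 0, "z": 0, "ax": 0, "ay": 0, "az": 0}, {"fingers": 100, "x": 0, "y": 0, "z": 0.01, "ax": 0, "ay": 0, "az": 0}, {"fingers": 100, "x": 0, "y": 0, "z": 0.025, "ax": 0, "ay": 0, "az": 0}, {"fingers": 100, "x": 0, "y": 0, "z": 0.04, "ax": 0, "ay": 0, "az": 0}, {"fingers": 100, "x": 0, "y": 0, "z": 0.045, "ax": 0, "ay": 0, "az": 0}, {"fingers": 100, "x": 0, "y": 0, "z": 0.045, "ax": 0, "ay": 0, "az": 0}, {"fingers": 100, "x": 0, "y": -0.02, "z": 0.04, "ax": 0, "ay": 0, "az": 0}, {"fingers": 100, "x": 0, "y": -0.04, "z": 0.02, "ax": 0, "ay": 0, "az": 0}, {"fingers": 100, "x": 0, "y": -0.04, "z": 0, "ax": 0, "ay": 0, "az": 0}, {"fingers": 100, "x": 0, "y": -0.04, "z": 0, "ax": 0, "ay": 0, "az": 0}, {"fingers": 100, "x": 0, "y": -0.04, "z": 0, "ax": 0, "ay": 0, "az": 0}, {"fingers": 100, "x": 0, "y": -0.02, "z": 0, "ax": 0, "ay": 0, "az": 0}, {"fingers": 100, "x": 0, "y": 0, "z": 0, "ax": 0, "ay": 0, "az": 0}]}}

```text
time_s: 39.75
tool_pos: [0.384, -0.4359, 0.2384]
orientation: [-3.142, -0.0, 1.36]
wrist_force: [-0.2, 0.6, 0.5]
gripper_width: 0.0851
finger_force: 0.0
```

Run:
```python
from h import *
print(manip.read_state()['tool_pos'])
m,p,C=shape("top",0,0,0,0,0,"pics/t10.png"); ms,ps,Cs=shape("scene",0,0,0,0,0,"pics/s10.png"); mw,pw,Cw=shape("wrist",0,0,0,0,0,"pics/w10.png")
for D in(C,Cs,Cw):
    for z,c in((.051,(.436,-.031)),(.056,(.638,.03)),(.056,(.415,.285)),(.056,(.385,-.2345)),(.045,(.523,.124)),(.056,(.636,-.297))): band(D,z,c,.05 if z==.045 else .075,.004)
cv2.imwrite("pics/m10.png",np.hstack([cv2.resize(p,(400,300)),cv2.resize(ps,(400,300))]))
```

```text
[ 0.3839856  -0.43588418  0.23835661]
0.051 225 [ 0.4358 -0.0295  0.0521] [435.8 -29.5] [37.8 37.4] 90.0
0.056 391 [0.6376 0.0304 0.0568] [638.7  30.4] [57.7 51.8] 13.8
0.056 663 [0.4155 0.284  0.0567] [415.9 283.9] [59.7 60.4] 10.5
0.056 1197 [ 0.3852 -0.2334  0.057 ] [ 385.3 -233.5] [111.1  61.7] 78.1
0.045 223 [0.5238 0.1278 0.0458] [523.3 127.9] [40.5 38.5] 89.5
0.056 149 [ 0.6402 -0.2959  0.0562] [ 639.7 -296.3] [32.  31.9] 42.3
0.051 177 [ 0.4397 -0.0295  0.0498] [437.7 -29.6] [41.7 40.5] 33.4
0.056 511 [0.6399 0.0308 0.0544] [640.   31.1] [57.1 53. ] 11.7
0.056 400 [0.4189 0.2839 0.055 ] [417.1 285.7] [64.7 65.7] 9.5
0.056 832 [ 0.3875 -0.2328  0.0541] [ 386.4 -233.3] [112.8  69.1] 78.2
0.045 212 [0.5268 0.1283 0.0435] [525.9 128.3] [42.  41.1] 44.6
0.056 206 [ 0.6419 -0.2962  0.0536] [ 642.2 -296.9] [31.2 34.2] 86.9
0.051 0
0.056 0
0.056 0
0.056 3010 [ 0.3778 -0.2688  0.0556] [ 377.4 -268.8] [39.4 62.3] 77.8
0.045 0
0.056 371 [ 0.6377 -0.307   0.0547] [ 637.7 -307.8] [11.8 31.8] 79.4
```

View pics/m10.png

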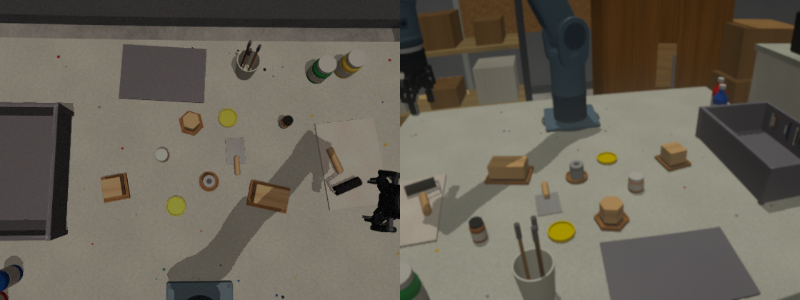

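All four pieces lie flat and centred in their own trays, and both jars are standing. Handing in.

Run:
```python
from h import *
C=cloud(optics.camera_model("top"),np.load("top0.npy")); band(C,.045,(.523,.124),.05,.004); band(C,.056,(.636,-.297),.075,.004)
print(manip.finish_job())
```

```text
0.045 234 [0.5237 0.1276 0.0459] [523.6 128. ] [38.6 40.5] 1.8
0.056 154 [ 0.6399 -0.2963  0.0561] [ 640.4 -296.3] [32.  32.7] 85.8
the job is handed in; nothing more can be done
None
```

The stack is apart and the job is handed in: weight, hex, square and oblong went in that order into their own trays, each flat and centred within about 2 mm, and neither jar moved, with about 40 s of the 115 s used.

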